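Clamp a target plate in the upright holder with its cam lever

TASK

Lift the framed glass target plate out of its grey rest by the handle bar and lower it, without dropping it, edgewise between the two upright guides of the plate holder until it stands fully home on the base. Then swing the holder's cam lever from its open position just far enough to take up the gap and hold the plate snugly, about 20 degrees past the point where the pad meets the plate and the lever begins to stiffen; stop there, because overrunning it would crack the glass. Let go of everything, leaving the lever where it clamps and the things standing around where they are.

Things in the scene. Friction and masses are not known exactly. Their poses are not given: they have to be found in the camera images.
- plate_handle (a point): centre of the bare steel handle bar (36 wide, 10 thick, 22 tall) on the top edge of the loose, upright, aluminium-framed glass plate. x across the thickness, y along the width, z up. 91 mm above the plate's lower edge, 11 mm below the bar's top. Pinch the bar across its 10 mm (along x) from above
- plate: the same plate: 70 wide (y), 80 tall without the bar, 5 thick (x), about 0.1 kg, fine cross lines on the glass; origin in the middle of its lower edge. Starts standing in the rest, lower edge 6 mm above the worktop. Either face may point to the cam
- rest: fixed grey plastic block, foot 60 x 100, 34 tall, with a slot (9 mm wide, 77 mm long along its y, floor 6 mm above the worktop) in which the plate stands. Origin: centre of the slot, at the worktop
- holder: fixed plate holder: aluminium base plate with two dark upright grooved guides facing each other. Origin: centre of the slot between them, at worktop height; x across the slot, y along it. Grooves 8 mm wide in x, 73 mm apart in y (bottom to bottom), straight from 10 to 60 mm above the worktop, then flared lips (mouth about 14 mm wide) up to 69 mm
- slot_floor (a point): top of the holder's 10 mm thick base at the slot's centre, axes as the holder. The seated plate's lower edge rests here, its handle bar's centre is then 91 mm above this point. The cam clamp stands on the same base, on the -x side of the slot
- cam_unit: fixed cam clamp on the holder's base, axes as the holder. Origin: on the lever's vertical pivot axis, 60 mm to the -x side of the slot, 10 mm above the worktop. A disc under the lever drives a round rubber pad (diameter 19, centre 46 mm above the worktop) in +x. It presses the plate against the far (+x) sides of the grooves
- lever_pivot (a point): point on the lever's pivot axis at the knob's mid height (78 mm above the worktop). The gap from the drawn-back pad to a plate lying at the far side of the grooves is 3 to 9 mm, different every time (the pad's stud is screwed in or out) and given by no reading: find first touch by the lever's stiffening, between about 0.55 and 1.75 rad
- cam_lever (a joint): lever angle, rad: 0 = along the holder's +y (open, end stop), grows counter-clockwise seen from above to 2.4 (end stop); starts at 0 to 0.1, stays where left. Pad advances 5.3 mm per rad. Free turning takes about 8 N at the knob (friction 0.40 N m; some 20 % less remains when standing); after touch 7 to 9 N more per further rad (pad spring 16 N per mm)
- lever_knob (a point): middle of the upright aluminium round knob, free to spin on its pin at the lever's end: diameter 14, from 56 to 92 mm above the worktop (this point 78), 50 mm from the pivot axis; pinch or push it. Snug = 0.35 rad past first touch (pad 30 N, knob push 2.5 to 3 N above free turning). Under 18 N pad force is loose, over 45 N too tight, over 65 N spoils the glass
- vial_0: bystander, leave it where it is: glass sample vial with a white screw cap, diameter 27, 58 tall mm; origin at the centre of its underside
- vial_1: bystander, leave it where it is: glass sample vial with a white screw cap, diameter 27, 58 tall mm; origin at the centre of its underside
- oil_bottle: bystander, leave it where it is: small brown bottle with a black cap, diameter 29, 75 tall mm; origin at the centre of its underside
- dish_2: bystander, leave it where it is: clear round lidded dish, diameter 58, 16 tall mm; origin at the centre of its underside
- gel_box_0: bystander, leave it where it is: flat dark sample box 56 x 52 x 18 mm; origin at the centre of its underside
- dust_cap: bystander, leave it where it is: black round cap, diameter 42, 19 tall mm; origin at the centre of its underside
Things that resemble listed ones, but are neither listed nor needed, are in the scene too. What is shaped like the plate but orange or pink is not meant.

How it is judged (in metres and radians):
On the way, in this order (a step that is already met when the one before it is completed fails the run):
1. the plate stands fully home between the guides (z of plate in the frame of holder between 0.007 and 0.013 m and x of plate in the frame of holder between -0.004 and 0.004 m and y of plate in the frame of holder between -0.004 and 0.004 m and angle between plate's own z axis and vertical below 0.06 rad and angle between the x axis of plate and the x axis of holder, either way round below 0.08 rad), for 0.2 s.
2. the cam's pad holds the plate snugly (all of step 1 and contact force between cam_unit and plate between 18 and 45 N), for 0.3 s.
At the end, for the whole second after the job is handed in: The plate stands upright in both grooves, its lower edge on the base (within 3 mm) and its centre within 4 mm of the slot's centre, at rest and released, with the cam's pad pressing on it with 18 to 45 N (all of step 2 and linear speed of plate below 0.02 m/s); the robot touches nothing.
It fails at once if the cam overrun: pad pressed on the plate with over 65 N (contact force between cam_unit and plate above 65 N).
It fails at once if the plate dropped into the guides (faster than 0.5 m/s there) (horizontal distance between plate and holder below 0.03 m and height (world z) of plate below 0.07 m and linear speed of plate above 0.5 m/s).
It fails at once if a bystander pushed more than 20 mm (distance of any of vial_0, vial_1, oil_bottle, dish_2, gel_box_0, dust_cap from where it was at the start of the episode above 0.02 m).
It also fails if it takes over 64 s, if anything falls off the work surface, if the arm or the gripper's body presses on something with over 40 N, if the wrist force passes 120 N, or if a joint passes its speed limit or range.

ROBOT

A 7-joint arm with a two-finger parallel gripper is mounted at the origin on a cart in front of the work surface, level with it; the furniture and walls round the work are solid. World frame = base frame: x ahead of the robot, y to its left, z up, the work surface at z = 0. Lengths are in mm, angles in rad, forces in N, time in s.
With the tool pointing down it reaches from about 400 to 900 mm from the base axis. Payload 5.5 kg.
Tool frame: the origin (TCP) lies midway between the tips of the shut fingers; the grasp point (between the pads) lies 19 mm behind it; z points along the fingers, y is the line along which they close (so a half turn about z gives the same grasp; the last joint's range is limited). The gripper opens to 85 mm and grips with 20 to 120 N. Pads are 22 mm wide; open, the fingers measure 114 mm over their backs; the gripper's body (76 mm by 85 mm) begins 54 mm behind the grasp point. The pads swing forward as they close: fully open they stand 13 mm farther back than shut.
Start: joints at [1.554, 0.501, -0.427, 1.55, 0.221, 1.138, -0.21], TCP at [179.54, -624.712, 231.31] pointing down, gripper open.
Joint ranges: [-2.88, 2.88], [-0.31, 2.03], [-1.54, 1.56], [0.2, 2.42], [-1.41, 4.55], [0.19, 2.02], [-2.57, 2.57]. Speed limits (rad/s): [2.57, 2.57, 3.14, 3.14, 3.14, 3.14, 3.14].

INTERFACE

Orientations are given as a rotation vector (axis times angle).
In Python, from station import robot gives the robot as it stands. The module is installed in compiled form; this text tells all that it offers.
- The arm moves only by the shell command python3 -m jog 'ROWS' [FORCE]. ROWS is JSON, a list that holds one entry, the list of rows, each a list of 7 numbers: the closure, from 0 (fully open) to 1 (shut), then the shift along the tool's x, y, z in m, then the turn, a rotation vector about the tool's x, y, z in degrees. A call has 1 to 5 rows; each row is the pose to reach, as a shift and turn from the pose commanded when the call began, along the tool's axes at that moment; what a row does not reach only later rows make up. A row lasts 1/12 s, in which the tool goes at most 41.7 mm and 7.16 degrees, less where a joint would pass 70% of its speed; a pose out of reach is approached as far as the arm can. A call with a gripper value outside its range is refused whole. The fingers move at their own pace and stop on an object; FORCE is the grip in N (left out, the last holds). Time passes only in rows, so rows that repeat a pose let the fingers close. It gives the time, the measured TCP pose, the force, the opening and the grip force at its end, in the units of the state.
- robot.observe(): the state, without advancing time (a new reading comes with each control period).
- robot.capture(name): name is "scene" or "top" or "wrist"; returns (picture, depth): 384x512x3 uint8, blue, green, red; 384x512 float32, mm along the optical axis (not along the pixel's ray), 0 where there is no reading.
- robot.camera_info(name): a dict with "mtx" (3x3 intrinsics, pixels), "distortion" ([k1, k2, p1, p2, k3] as OpenCV has them; the pictures are not rectified), "eye" and "orientation" of the camera in the world; the wrist camera has in their place "tool_from_camera" (4x4, takes a point from camera to tool coordinates, whose origin is the TCP and whose axes are the flange's). Camera axes: x right, y down, z forward; pixel columns grow to the right and rows downward; lengths in mm; the calibration is good to about 2 mm. A picture is of the moment at which its call begins: read the wrist's pose just before it. camera_info takes no time and is no camera call.
- robot.hand_in(): hands the job in; it is judged then, once.
The state is a dict: "clock": time; "joint_pos": joint angles; "joint_vel": joint speeds; "joint_torque": joint torques, N m; "ee_pos": TCP position; "ee_rot": TCP orientation; "contact_force": force on the tool from outside, world axes, zero at the start; "wrist_torque": the same for the moment, N m; "gripper_width": finger opening in mm; "grip_force": force on a finger pad.
Only numpy, scipy, OpenCV 4.12 (cv2) and the standard library are available. Lean on these libraries where they do the work, as an engineer would, in place of code of your own. Each camera call takes 0.05 s, during which the arm holds its last target. There are 200 camera calls.

## Working session

There is one attempt and no reset: what is moved stays moved. The work goes in short steps, Python scripts to look and compute and a shell command to move; the robot and the scene stay as the last step left them, time stands still between calls to the robot, and variables do not carry over. Pictures are saved under pics/ and viewed, at most 10 in all, crops included, and the job is handed in when it is done.

```bash
mkdir -p pics; cat > h.py <<'E'
import numpy as np, cv2
from station import robot
from scipy.spatial.transform import Rotation as R
def cam(n,st=None):
    ci=robot.camera_info(n)
    K=np.array(ci["mtx"]);D=np.array(ci["distortion"])
    if "tool_from_camera" in ci:
        s=st; T=np.eye(4);T[:3,:3]=R.from_rotvec(s["ee_rot"]).as_matrix();T[:3,3]=s["ee_pos"]
        T=T@np.array(ci["tool_from_camera"])
    else:
        T=np.eye(4);o=np.array(ci["orientation"]);T[:3,:3]=o if o.shape==(3,3) else R.from_rotvec(o).as_matrix();T[:3,3]=ci["eye"]
    return K,D,T
def ray(px,K,D,T):
    p=cv2.undistortPoints(np.array(px,float).reshape(-1,1,2),K,D).reshape(-1,2)
    return T[:3,3],(np.c_[p,np.ones(len(p))])@T[:3,:3].T
def onz(px,z,c):
    o,d=ray(px,*c); return o+d*((z-o[2])/d[:,2])[:,None]
def cloud(dep,c):
    v,u=np.mgrid[0:384,0:512]; o,d=ray(np.c_[u.ravel(),v.ravel()],*c)
    P=o+d*dep.reshape(-1,1); P[dep.ravel()==0]=np.nan
    return P.reshape(384,512,3)
E
python3 - <<'E'
from h import *
s=robot.observe();print(s)
for n in["scene","top","wrist"]:
    print(n,robot.camera_info(n)); a,d=robot.capture(n); cv2.imwrite(f"pics/{n}0.png",a); np.savez(f"{n}0.npz",a=a,d=d)
E
```

```text
{'clock': 0.0, 'joint_pos': array([ 1.55418572,  0.50184828, -0.42680125,  1.551483  ,  0.22080616,
        1.13832333, -0.21029237]), 'joint_vel': array([-2.68616287e-05, -6.41641161e-04,  9.49090195e-04,  2.02906139e-03,
        7.23685088e-05, -1.08543509e-03, -1.46991413e-06]), 'joint_torque': array([-5.60735789e-04, -5.69516587e+01, -5.81647888e+00, -2.80939919e+01,
        1.07608672e-02,  1.20443033e-02, -3.38051294e-06]), 'ee_pos': array([ 179.27444651, -624.0390641 ,  230.24626093]), 'ee_rot': array([-3.10891014e+00, -4.37940802e-01,  3.49617784e-04]), 'contact_force': array([ 0.42448341, -0.12584193, -0.23558958]), 'wrist_torque': array([0.0404792, 0.0089906, 0.021408 ]), 'grip_force': 0.0, 'gripper_width': 85.3260925515073}
scene {'mtx': array([[430.39605764,   0.        , 268.00305654],
       [  0.        , 430.39605764, 195.49983105],
       [  0.        ,   0.        ,   1.        ]]), 'distortion': array([-0.12447517,  0.        ,  0.        ,  0.        ,  0.        ]), 'eye': array([-257.23860426,  438.97901138,  697.89907536]), 'orientation': array([-1.17971739,  2
[... 318 characters left out ...]
, 1474.46610216]), 'orientation': array([-2.09236441,  2.12490023, -0.18027831])}
wrist {'mtx': array([[291.2270018 ,   0.        , 249.83749996],
       [  0.        , 291.2270018 , 191.62823494],
       [  0.        ,   0.        ,   1.        ]]), 'distortion': array([-0.00182328,  0.        ,  0.        ,  0.        ,  0.        ]), 'tool_from_camera': array([[-2.09560702e-05, -9.58066033e-01, -2.86547512e-01,
         7.13148541e+01],
       [ 9.99999800e-01,  1.60953053e-04, -6.11276355e-04,
         8.33439003e-02],
       [ 6.31763809e-04, -2.86547468e-01,  9.58065838e-01,
        -1.41969394e+02],
       [ 0.00000000e+00,  0.00000000e+00,  0.00000000e+00,
         1.00000000e+00]])}
```

```bash
python3 - <<'E'
import cv2,numpy as np
a=cv2.imread("pics/scene0.png");b=cv2.imread("pics/top0.png");c=cv2.imread("pics/wrist0.png")
cv2.imwrite("pics/tops.png",cv2.resize(b,(800,600),interpolation=cv2.INTER_CUBIC))
cv2.imwrite("pics/sc.png",cv2.resize(a,(800,600),interpolation=cv2.INTER_CUBIC))
E
```

```text
(no output)
```

View pics/tops.png

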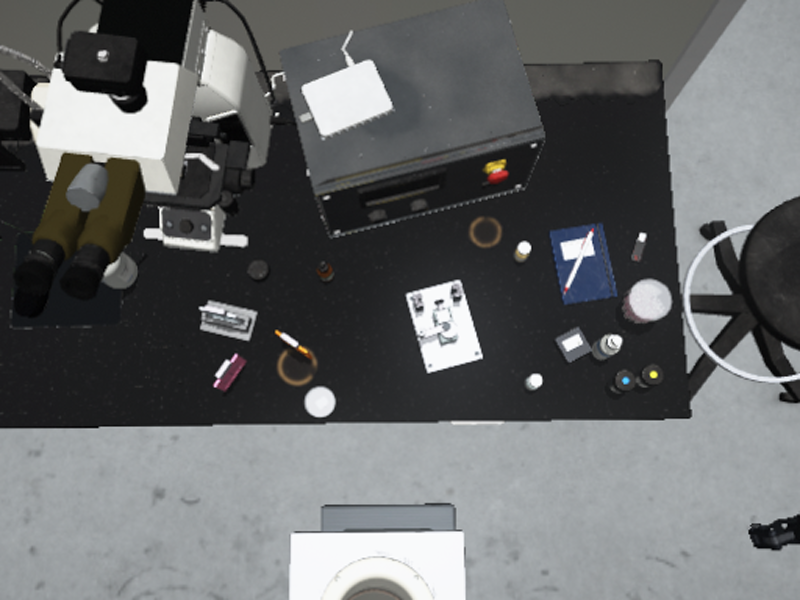

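View pics/sc.png

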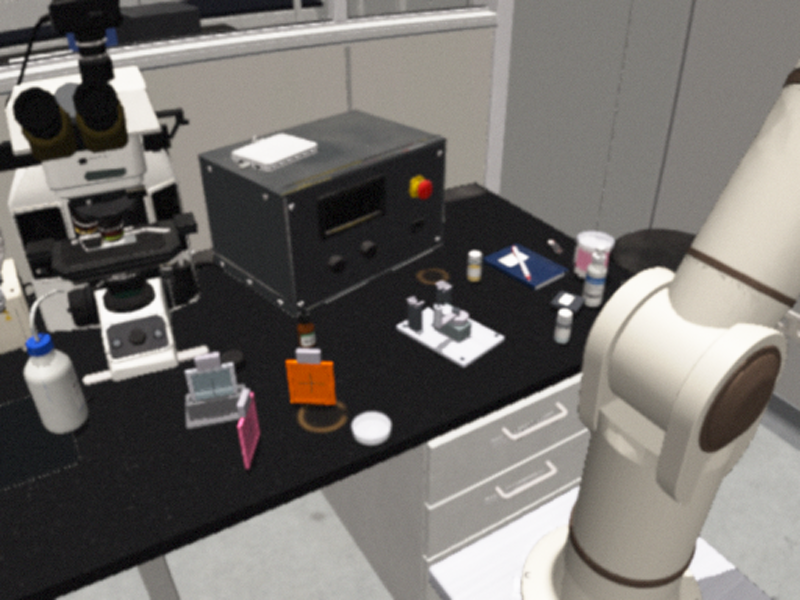

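The top view shows the clear plate in the grey rest at about (228,318) of the 800x600 view and the holder at (443,325), with its guides at (418,303) and (457,292) and the cam on the robot's side. Orange and pink decoys stand at (293,343) and (229,373). The scene view agrees.

```bash
python3 - <<'E'
from h import *
T={}
for n in["top","scene"]:
    f=np.load(n+"0.npz"); T[n]=(f["a"],f["d"],cloud(f["d"],cam(n)))
a,d,P=T["top"]
for nm,(x0,x1,y0,y1) in dict(plate=(122,170,185,222),holder=(255,312,175,242)).items():
    Q=P[y0:y1,x0:x1].reshape(-1,3)
    print(nm)
    for lo,hi in((4,16),(26,40),(60,75),(78,95),(95,125)):
        S=Q[(Q[:,2]>lo)&(Q[:,2]<hi)]
        if len(S)>2:print(lo,hi,len(S),cv2.minAreaRect(S[:,:2].astype(np.float32)),np.median(S,0).round(1))
for nm,px in dict(orange=(183,220),orange2=(193,227),pink=(147,238)).items(): print(nm,P[px[1],px[0]])
# base corners of holder
m=cv2.inRange(a,(150,150,150),(255,255,255))[170:245,250:315]
cs,_=cv2.findContours(m,0,1); c=max(cs,key=cv2.contourArea)+[250,170]
r=cv2.boxPoints(cv2.minAreaRect(c)); print(r,onz(r,10,cam("top")))
k=cam("top")
cv2.imwrite("pics/crop.png",np.hstack([cv2.resize(a[178:234,125:175],(400,448),interpolation=2),cv2.resize(a[175:243,255:315],(400,448),interpolation=2)]))
a,d,P=T["scene"]
for nm,(x0,x1,y0,y1) in dict(plate=(115,160,220,275),holder=(250,325,178,235)).items():
    Q=P[y0:y1,x0:x1].reshape(-1,3)
    print(nm)
    for lo,hi in((4,16),(26,40),(60,75),(78,95),(95,125)):
        S=Q[(Q[:,2]>lo)&(Q[:,2]<hi)]
        if len(S)>2:print(lo,hi,len(S),cv2.minAreaRect(S[:,:2].astype(np.float32)),np.median(S,0).round(1))
E
```

```text
plate
4 16 299 ((553.7326049804688, 284.0252685546875), (140.99298095703125, 111.48725128173828), 89.08834838867188) [542.  276.2   6.4]
26 40 155 ((546.61962890625, 285.0981140136719), (89.79302978515625, 28.372037887573242), 75.95842742919922) [541.8 274.   33.1]
60 75 9 ((544.7515258789062, 285.79998779296875), (66.98179626464844, 2.9132442474365234), 77.6446304321289) [541.5 269.5  68. ]
78 95 26 ((545.850341796875, 286.83331298828125), (68.32743835449219, 7.451022624969482), 76.2070541381836) [543.4 269.4  85.3]
95 125 52 ((547.0791625976562, 286.2930908203125), (35.2624397277832, 9.849568367004395), 76.14056396484375) [545.6 285.2 106.6]
holder
4 16 1414 ((532.1148681640625, -131.07266235351562), (168.6409912109375, 202.5734405517578), 89.17021942138672) [ 519.4 -135.2    9.2]
26 40 81 ((538.0789794921875, -130.67745971679688), (91.73395538330078, 88.1562728881836), 14.709821701049805) [ 524.8 -131.6   35.9]
60 75 93 ((547.9186401367188, -123.77598571777344), (83.34107208251953, 100.10139465332031), 14.109716415405273) [ 574.5 -134.1   65.6]
78 95 19 ((501.8560485839844, -90.03
[... 1007 characters left out ...]
592956543) [544.2 281.5  85.4]
95 125 179 ((492.771240234375, 276.4670715332031), (132.8565216064453, 32.69398498535156), 10.27744197845459) [542.1 277.7 102.6]
holder
4 16 961 ((571.7484741210938, -156.79586791992188), (181.08218383789062, 286.3399353027344), 59.21631622314453) [ 499.3 -116.5    9.9]
26 40 165 ((542.56201171875, -128.04837036132812), (97.453857421875, 89.4556655883789), 13.80810260772705) [ 516.6 -123.3   34.8]
60 75 114 ((547.8576049804688, -121.94406127929688), (86.18063354492188, 102.55915069580078), 14.316152572631836) [574.9 -91.7  65.3]
78 95 37 ((502.66290283203125, -88.20220947265625), (14.432127952575684, 12.225131034851074), 12.252769470214844) [501.8 -85.8  88.6]
```

View pics/crop.png

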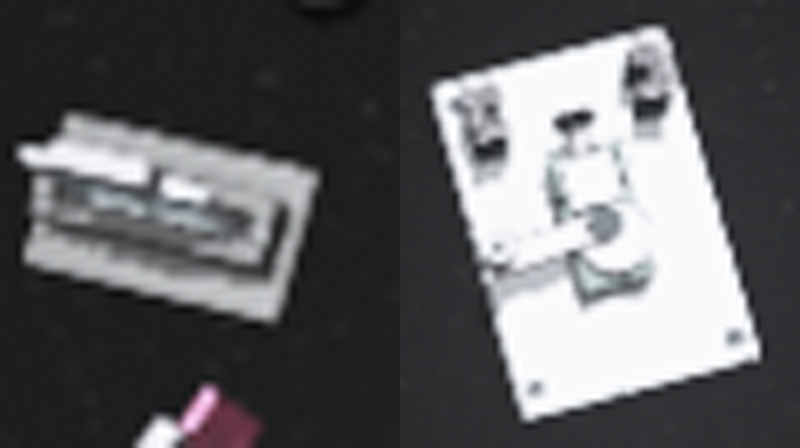

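The crops show the plate's bar, the rest and the holder (both guides, pad block and lever pointing to +y). The measured heights (107 mm bar top, 34 mm rest, 89 mm knob) agree with the text. Plate yaw is about -14° and holder yaw about +14°. I'll move toward the holder for a closer look.

```bash
for i in 1 2; do :; done
python3 -m jog '[[[0.3,0.0326,-0.026,0,0,0,0],[0.3,0.065,-0.052,0,0,0,0],[0.3,0.097,-0.077,0,0,0,0],[0.3,0.13,-0.103,0,0,0,0],[0.3,0.16,-0.128,0,0,0,0]]]'
python3 -m jog '[[[0.3,0.0326,-0.026,0,0,0,0],[0.3,0.065,-0.052,0,0,0,0],[0.3,0.097,-0.077,0,0,0,0],[0.3,0.13,-0.103,0,0,0,0],[0.3,0.16,-0.128,0,0,0,0]]]'
python3 -m jog '[[[0.3,0.0326,-0.026,0,0,0,0],[0.3,0.065,-0.052,0,0,0,0],[0.3,0.097,-0.077,0,0,0,0],[0.3,0.125,-0.1,0,0,0,0],[0.3,0.125,-0.1,0,0,0,0]]]'
python3 -c "
from h import *
print(robot.observe()['joint_pos'])"
```

```text
clock: 0.57
ee_pos: [299.0, -455.3, 231.1]
ee_rot: [-3.11, -0.438, -0.0]
contact_force: [1.5, 0.4, 0.3]
gripper_width: 59.9
grip_force: 0.0
clock: 0.98
ee_pos: [417.3, -288.2, 231.4]
ee_rot: [3.111, 0.439, 0.0]
contact_force: [1.1, -0.9, 0.6]
gripper_width: 60.0
grip_force: 0.0
clock: 1.4
ee_pos: [513.1, -150.6, 232.1]
ee_rot: [-3.105, -0.455, -0.007]
contact_force: [-0.3, 0.7, 1.6]
gripper_width: 59.7
grip_force: 0.0
[ 0.81218509  0.33348698 -0.69452355  1.83557918  0.23768068  1.05476014
 -1.2524412 ]
```

```bash
python3 - <<'E'
from h import *
s=robot.observe();a,d=robot.capture("wrist");np.savez("w1.npz",a=a,d=d,p=s["ee_pos"],r=s["ee_rot"]);cv2.imwrite("pics/w1.png",a)
P=cloud(d,cam("wrist",s)); 
for lo,hi in((7,13),(60,75),(75,95)):
    S=P[(P[:,:,2]>lo)&(P[:,:,2]<hi)]
    if len(S)>2:print(lo,hi,len(S),cv2.minAreaRect(S[:,:2].astype(np.float32)),np.median(S,0).round(1))
np.save("w1P.npy",P)
E
```

```text
7 13 17424 ((458.7152404785156, -195.48916625976562), (539.0960083007812, 637.0985717773438), 22.82308006286621) [ 590.4 -349.     9.4]
60 75 2128 ((508.80828857421875, -301.3248291015625), (473.3242492675781, 111.45577239990234), 75.94336700439453) [ 473.3 -420.1   65.1]
75 95 769 ((485.8752136230469, -261.244384765625), (360.323486328125, 35.50315856933594), 87.51001739501953) [ 487.6 -418.5   83.5]
```

View pics/w1.png

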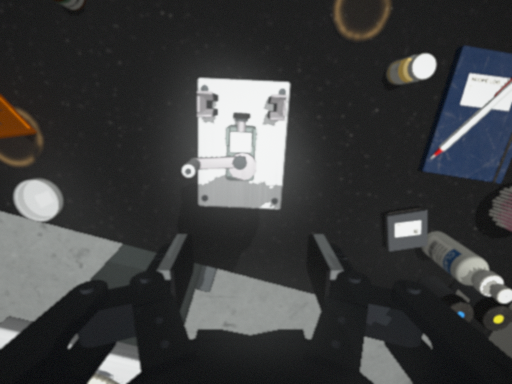

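The wrist view shows the holder base (197–291, 78–210), the guides at (207,103) and (276,105), the pivot at (240,166) and the knob top at (188,171). I'll take a lower second view and measure.

```bash
python3 -m jog '[[[0.3,0,-0.01,0.03,0,0,0],[0.3,0,-0.02,0.06,0,0,0],[0.3,0.01,-0.03,0.08,0,0,0],[0.3,0.01,-0.03,0.08,0,0,0],[0.3,0.01,-0.03,0.08,0,0,0]]]' | head -3
cat > hold.py <<'E'
from h import *
def meas(a,d,s,cn="wrist"):
    c=cam(cn,s);P=cloud(d,c); near=np.hypot(P[:,:,0]-532,P[:,:,1]+131)<120
    g=cv2.cvtColor(a,cv2.COLOR_BGR2GRAY)
    m=((g>120)&near&(P[:,:,2]<16)).astype(np.uint8)
    m=cv2.morphologyEx(m,cv2.MORPH_CLOSE,np.ones((9,9)))
    cs,_=cv2.findContours(m,0,2);k=max(cs,key=cv2.contourArea)
    q=onz(k.reshape(-1,2),10,c)[:,:2].astype(np.float32); print("base",cv2.minAreaRect(q),"z",np.nanmedian(P[m>0][:,2]))
    for nm,lo,hi in(("guide",61,75),("knob",86,97)):
        mm=((P[:,:,2]>lo)&(P[:,:,2]<hi)&near).astype(np.uint8)
        n,l,st,ce=cv2.connectedComponentsWithStats(mm)
        for i in range(1,n):
            if st[i,4]>12:
                S=P[l==i]; print(nm,st[i],cv2.minAreaRect(S[:,:2].astype(np.float32)),np.median(S,0).round(1))
E
python3 - <<'E'
from hold import *
f=np.load("w1.npz");meas(f["a"],f["d"],dict(ee_pos=f["p"],ee_rot=f["r"]))
s=robot.observe();a,d=robot.capture("wrist");np.savez("w2.npz",a=a,d=d,p=s["ee_pos"],r=s["ee_rot"]);cv2.imwrite("pics/w2.png",a);meas(a,d,s)
cv2.imwrite("pics/w2c.png",cv2.resize(a[0:260,120:400],None,fx=2.2,fy=2.2,interpolation=2))
E
```

```text
clock: 1.87
ee_pos: [509.2, -128.3, 150.6]
ee_rot: [-3.11, -0.439, 0.004]
base ((528.5589599609375, -123.454345703125), (159.46337890625, 130.87274169921875), 13.482491493225098) z 9.309623668238089
guide [196  91  17  27 335] ((569.2053833007812, -85.04969787597656), (25.264476776123047, 16.168088912963867), 16.419755935668945) [569.  -83.2  66.7]
guide [269  94  18  27 337] ((587.6184692382812, -156.8080291748047), (25.664384841918945, 15.675580024719238), 14.144837379455566) [ 588.8 -158.3   66.7]
guide [188 159  12  10  41] ((508.2301940917969, -89.93179321289062), (12.802094459533691, 4.488615036010742), 66.0270004272461) [509.6 -91.3  68.1]
knob [181 163  15  14 154] ((504.29931640625, -88.28111267089844), (12.429556846618652, 13.202531814575195), 60.82212448120117) [505.2 -88.7  91.5]
base ((530.4694213867188, -133.2046356201172), (158.84031677246094, 109.45939636230469), 14.000482559204102) z 9.316446305322756
guide [206  88  22  37 621] ((569.3712768554688, -84.80255889892578), (25.7106990814209, 15.568405151367188), 13.887921333312988) [568.9 -83.1  66.9]
guide [304  92  25  36 633] ((587.5859985351562, -156.89578247070312), (25.509944915771484, 15.894515037536621), 14.298690795898438) [ 588.9 -158.4   66.8]
guide [194 179  17  15  88] ((507.76397705078125, -88.67584991455078), (13.872636795043945, 6.6205925941467285), 82.55802154541016) [509.8 -89.8  67.9]
knob [187 188  19  19 287] ((504.5030517578125, -88.24411010742188), (13.136712074279785, 13.091784477233887), 32.87696838378906) [505.4 -88.6  91.3]
```

View pics/w2c.png

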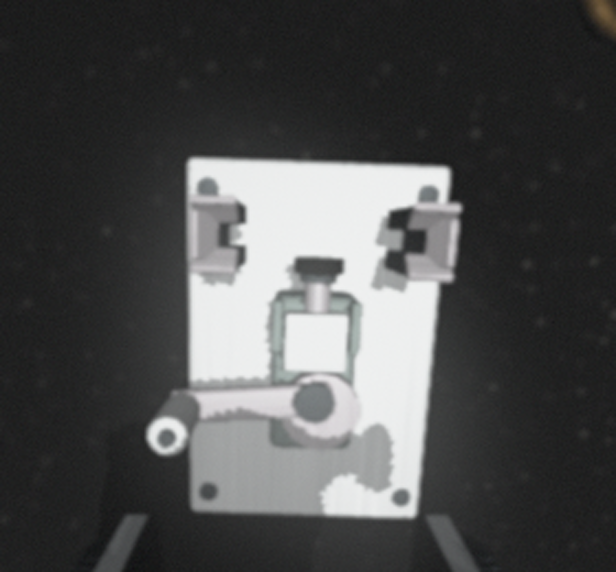

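The view is clear. The two wrist views give the slot centre at (578.5,-120.9), yaw 14.2°. The knob at (504.5,-88.2) fits a lever angle of about 0.08, so the measurements agree. Now over to the plate.

```bash

python3 -m jog '[[[0.3,0.014,-0.034,-0.01,0,0,0],[0.3,0.028,-0.069,-0.02,0,0,0],[0.3,0.042,-0.103,-0.03,0,0,0],[0.3,0.056,-0.138,-0.04,0,0,0],[0.3,0.07,-0.172,-0.045,0,0,0]]]' | head -3
python3 -m jog '[[[0.3,0.014,-0.034,0,0,0,-7],[0.3,0.028,-0.069,0,0,0,-14],[0.3,0.042,-0.103,0,0,0,-21],[0.3,0.056,-0.138,0,0,0,-28],[0.3,0.066,-0.172,0,0,0,-35]]]'|head -3
python3 -m jog '[[[0.3,0,0,0,0,0,-7],[0.3,0,0,0,0,0,-14],[0.3,0,0,0,0,0,-21],[0.3,0,0,0,0,0,-25],[0.3,0,0,0,0,0,-25]]]'|head -3
cat > pl.py <<'E'
from h import *
s=robot.observe();a,d=robot.capture("wrist");np.savez("w3.npz",a=a,d=d,p=s["ee_pos"],r=s["ee_rot"]);cv2.imwrite("pics/w3.png",a)
print(s["joint_pos"],s["ee_pos"],R.from_rotvec(s["ee_rot"]).as_matrix().round(4))
P=cloud(d,cam("wrist",s)); near=np.hypot(P[:,:,0]-547,P[:,:,1]-286)<70
for lo,hi in((30,38),(80,90),(98,115)):
    m=((P[:,:,2]>lo)&(P[:,:,2]<hi)&near).astype(np.uint8); n,l,st,ce=cv2.connectedComponentsWithStats(m)
    for i in range(1,n):
        if st[i,4]>20: S=P[l==i]; print(lo,st[i],cv2.minAreaRect(S[:,:2].astype(np.float32)),np.median(S,0).round(1))
E
python3 pl.py
```

```text
clock: 2.33
ee_pos: [532.0, 56.9, 199.8]
ee_rot: [3.11, 0.434, 0.008]
clock: 2.75
ee_pos: [548.4, 240.5, 198.7]
ee_rot: [2.832, 1.357, 0.006]
clock: 3.17
ee_pos: [547.7, 238.7, 198.0]
ee_rot: [2.474, 1.934, 0.003]
[ 0.23264239  0.58919979 -0.95354846  1.71077192  0.52929933  1.11987258
 -1.12398886] [547.69321946 238.69195495 197.95966849] [[ 2.414e-01  9.704e-01  2.400e-03]
 [ 9.704e-01 -2.414e-01 -1.000e-04]
 [ 5.000e-04  2.300e-03 -1.000e+00]]
30 [ 227   88   28   88 1379] ((547.412841796875, 283.5363464355469), (89.64700317382812, 27.84963035583496), 75.32413482666016) [550.3 291.6  33.2]
80 [236  95   7  22 125] ((554.9957885742188, 310.5591735839844), (16.78310775756836, 5.1925764083862305), 75.70055389404297) [554.7 310.8  85.3]
80 [236 163   6  14  82] ((540.7288208007812, 257.589599609375), (12.285139083862305, 4.549394130706787), 75.62663269042969) [540.8 257.5  85.2]
98 [232 117  12  46 543] ((547.8269653320312, 285.12030029296875), (35.781803131103516, 8.928136825561523), 75.63140106201172) [548.1 285.8 107.2]
```

View pics/w3.png

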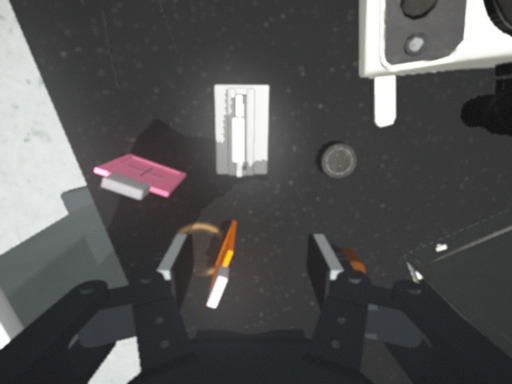

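The bar centre is at (547.9,285.2), top 107 mm, direction 75.6° (tool x is at 76.0°); in the image it lies at (238,140). I'll centre over it, descend and grip.

```bash

python3 -m jog '[[[0.3,0.023,-0.006,0.01,0,0,0.4],[0.3,0.045,-0.011,0.025,0,0,0.4],[0.3,0.045,-0.011,0.05,0,0,0.4],[0.3,0.045,-0.011,0.07,0,0,0.4],[0.3,0.045,-0.011,0.07,0,0,0.4]]]'|head -3
python3 - <<'E'
exec(open('pl.py').read().replace('w3','w4'))
E
```

```text
clock: 3.63
ee_pos: [544.9, 284.2, 123.3]
ee_rot: [2.484, 1.922, -0.008]
[ 0.09360778  0.70137056 -0.87583593  1.71637884  0.61699481  1.02949855
 -1.25538648] [544.87783846 284.18414763 123.27502622] [[ 0.251   0.968  -0.0041]
 [ 0.968  -0.251  -0.0035]
 [-0.0044 -0.0031 -1.    ]]
30 [ 238  139   35  103 2044] ((547.8046875, 284.47314453125), (88.95634460449219, 28.027212142944336), 75.65731048583984) [549.3 295.2  33.1]
80 [250 162  14  31 243] ((553.9737548828125, 310.6024475097656), (17.92814826965332, 8.254385948181152), 79.34876251220703) [554.5 310.3  85.2]
80 [253 256   7   6  42] ((539.9435424804688, 254.02243041992188), (4.828755855560303, 4.197580337524414), 75.75435638427734) [540.  254.4  85.4]
98 [ 249  195   17   61 1001] ((548.2734985351562, 285.5408935546875), (36.030670166015625, 9.76198959350586), 75.50167083740234) [548.6 287.6 107.1]
```

```bash

python3 -m jog '[[[0.3,0,0,0.01,0,0,0],[0.3,0,0,0.02,0,0,0],[0.3,0,0,0.02,0,0,0],[0.3,0,0,0.02,0,0,0],[0.3,0,0,0.02,0,0,0]]]'
python3 -c "
from h import *
s=robot.observe();print(s['ee_pos'],R.from_rotvec(s['ee_rot']).as_matrix().round(4))"
```

```text
clock: 4.1
ee_pos: [546.5, 286.5, 106.9]
ee_rot: [2.482, 1.926, 0.001]
contact_force: [-0.2, 0.2, 0.6]
gripper_width: 59.9
grip_force: 0.0
[546.47447099 286.53194398 106.88910158] [[ 2.485e-01  9.686e-01  7.000e-04]
 [ 9.686e-01 -2.485e-01  4.000e-04]
 [ 5.000e-04  6.000e-04 -1.000e+00]]
```

```bash

python3 -m jog '[[[0.3,0,0.002,0.01,0,0,0],[0.3,0,0.002,0.02,0,0,0],[0.3,0,0.002,0.028,0,0,0],[0.3,0,0.002,0.028,0,0,0],[0.7,0,0.002,0.028,0,0,0]]]' 35
python3 -m jog '[[[1,0,0,0,0,0,0],[1,0,0,0,0,0,0],[1,0,0,0,0,0,0],[1,0,0,0,0,0,0],[1,0,0,0,0,0,0]]]' 35
```

```text
clock: 4.52
ee_pos: [547.3, 285.6, 77.2]
ee_rot: [-2.481, -1.926, 0.003]
contact_force: [0.9, -0.2, 0.2]
gripper_width: 49.1
grip_force: 0.0
clock: 4.93
ee_pos: [548.5, 286.2, 78.8]
ee_rot: [2.482, 1.926, 0.002]
contact_force: [0.1, 0.0, 2.7]
gripper_width: 9.5
grip_force: 35.3
```

```bash

python3 -m jog '[[[1,0,0,-0.005,0,0,0],[1,0,0,-0.02,0,0,0],[1,0,0,-0.04,0,0,0],[1,0,0,-0.06,0,0,0],[1,0,0,-0.085,0,0,0]]]' 60
python3 -m jog '[[[1,0,0,-0.025,0,0,0],[1,0,0,-0.045,0,0,0],[1,0,0,-0.055,0,0,0],[1,0,0,-0.055,0,0,0],[1,0,0,-0.055,0,0,0]]]'
python3 - <<'E'
from h import *
s=robot.observe();print(s['ee_pos'],R.from_rotvec(s['ee_rot']).as_matrix().round(4))
a,d=robot.capture("wrist");cv2.imwrite("pics/w5.png",a);np.savez("w5.npz",a=a,d=d,p=s["ee_pos"],r=s["ee_rot"])
T=np.eye(4);P=cloud(d,cam("wrist",s)); Q=(P-s['ee_pos'])@R.from_rotvec(s['ee_rot']).as_matrix()
m=(abs(Q[:,:,1])<12)&(abs(Q[:,:,0])<60)&(Q[:,:,2]>-25)&(Q[:,:,2]<90)
S=Q[m];print(m.sum())
for lo in range(-25,90,10):
    t=S[(S[:,2]>=lo)&(S[:,2]<lo+10)]
    if len(t)>5: print(lo,len(t),np.percentile(t,[2,50,98],axis=0)[:,:2].round(1).tolist())
E
```

```text
clock: 5.35
ee_pos: [547.3, 285.7, 164.4]
ee_rot: [-2.481, -1.926, 0.002]
contact_force: [0.3, 0.0, -0.4]
gripper_width: 9.2
grip_force: 60.3
clock: 5.77
ee_pos: [548.1, 285.8, 218.6]
ee_rot: [2.481, 1.926, 0.001]
contact_force: [-0.4, -0.1, -0.4]
gripper_width: 8.9
grip_force: 60.3
[548.0756816  285.78857687 218.63019947] [[ 2.482e-01  9.687e-01  8.000e-04]
 [ 9.687e-01 -2.482e-01 -2.000e-04]
 [ 0.000e+00  9.000e-04 -1.000e+00]]
1410
-25 489 [[6.0, -11.6], [10.5, -0.3], [17.2, 11.6]]
-15 660 [[6.3, -11.1], [17.1, -1.3], [33.4, 11.1]]
-5 83 [[9.9, -11.2], [33.6, -1.3], [34.2, 9.2]]
5 39 [[33.2, -3.6], [33.9, -1.3], [34.1, 0.9]]
15 36 [[32.9, -3.6], [33.8, -1.3], [34.2, 1.1]]
25 28 [[33.3, -3.7], [33.9, -1.3], [34.1, 0.5]]
35 25 [[33.0, -3.8], [33.8, -1.9], [34.2, 0.6]]
45 22 [[33.5, -3.3], [33.9, -1.3], [34.1, 0.7]]
55 16 [[33.6, -3.4], [33.9, -1.3], [34.1, 0.8]]
65 12 [[33.4, -3.5], [33.8, -0.9], [34.1, 0.9]]
```

View pics/w5.png

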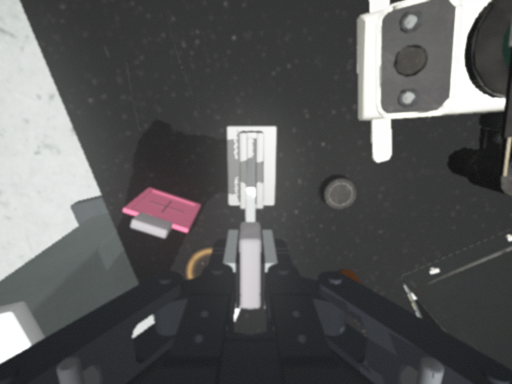

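The plate hangs upright in the grip at (250,265), its near edge at tool x = 34. The rest below at (250,165) is empty. I'll carry it over to the holder.

```bash

python3 -m jog '[[[1,-0.02,0.007,0,0,0,0],[1,-0.055,0.019,0,0,0,0],[1,-0.09,0.031,0,0,0,0],[1,-0.128,0.043,0,0,0,0],[1,-0.165,0.056,0,0,0,0]]]'|head -3
python3 -m jog '[[[1,-0.038,0.013,0,0,0,-6],[1,-0.076,0.026,0,0,0,-12],[1,-0.114,0.038,0,0,0,-18],[1,-0.152,0.051,0,0,0,-24],[1,-0.19,0.064,0,0,0,-28.6]]]'|head -3
python3 -m jog '[[[1,-0.02,0,0.01,0,0,0],[1,-0.03,0,0.025,0,0,0],[1,-0.03,0,0.035,0,0,0],[1,-0.03,0,0.035,0,0,0],[1,-0.03,0,0.035,0,0,0]]]'
python3 -c "
from h import *
s=robot.observe();print(s['joint_pos'],s['ee_pos'],R.from_rotvec(s['ee_rot']).as_matrix().round(4))"
```

```text
clock: 6.23
ee_pos: [559.9, 110.3, 216.4]
ee_rot: [-2.479, -1.927, 0.004]
clock: 6.65
ee_pos: [574.8, -89.9, 216.6]
ee_rot: [-1.921, -2.483, 0.002]
clock: 7.07
ee_pos: [582.5, -113.3, 182.0]
ee_rot: [-1.922, -2.481, -0.0]
contact_force: [-0.2, 0.7, -0.5]
gripper_width: 8.9
grip_force: 60.3
[ 0.88772372  0.65192309 -1.04188273  1.7287248   0.61458319  1.13085324
 -0.09026041] [ 582.49271444 -113.25578462  182.04382549] [[-0.2496  0.9683 -0.0026]
 [ 0.9683  0.2496  0.0023]
 [ 0.0029 -0.0019 -1.    ]]
```

```bash

python3 -m jog '[[[1,-0.0055,-0.0058,0.008,0,0,0.2],[1,-0.0055,-0.0058,0.008,0,0,0.2],[1,-0.0055,-0.0058,0.008,0,0,0.2],[1,-0.0055,-0.0058,0.008,0,0,0.2],[1,-0.0055,-0.0058,0.008,0,0,0.2]]]'|head -3
cat > look.py <<'E'
from h import *
import sys
s=robot.observe();M=R.from_rotvec(s['ee_rot']).as_matrix();print(s['ee_pos'],"yaw tx",np.degrees(np.arctan2(M[1,0],M[0,0])),M[2].round(4))
a,d=robot.capture("wrist");cv2.imwrite(f"pics/{sys.argv[1]}.png",a)
P=cloud(d,cam("wrist",s)); Q=(P-s['ee_pos'])@M
S=Q[(abs(Q[:,:,1])<6)&(Q[:,:,0]>30)&(Q[:,:,0]<36)&(Q[:,:,2]>0)&(P[:,:,2]>90)]; print("plate edge",len(S),np.percentile(S,[3,50,97],axis=0)[:,:2].round(1).tolist())
near=np.hypot(P[:,:,0]-578,P[:,:,1]+121)<60
m=((P[:,:,2]>61)&(P[:,:,2]<73)&near).astype(np.uint8); n,l,st,ce=cv2.connectedComponentsWithStats(m)
for i in range(1,n):
    if st[i,4]>40: S=Q[l==i]; r=cv2.minAreaRect(S[:,:2].astype(np.float32)); print("guide(tool)",st[i],r,"ext",np.percentile(S,[1,99],axis=0).round(1).tolist(),np.median(P[l==i],0).round(1))
g=a
cv2.imwrite(f"pics/{sys.argv[1]}c.png",cv2.resize(a[60:320,130:390],None,fx=2.2,fy=2.2,interpolation=2))
E
python3 look.py w6
```

```text
clock: 7.48
ee_pos: [579.7, -123.2, 175.9]
ee_rot: [1.932, 2.476, 0.001]
[ 579.66000713 -123.16522034  175.88797029] yaw tx 104.05978483820073 [-5.e-04  8.e-04 -1.e+00]
plate edge 204 [[34.0, -4.0], [34.7, -1.5], [34.9, 0.7]]
guide(tool) [236 135  30  20 424] ((39.78166961669922, -1.028656005859375), (15.641173362731934, 25.063220977783203), 0.35426706075668335) ext [[32.2, -13.5, 106.2], [47.5, 11.4, 114.6]] [568.2 -83.2  67.1]
guide(tool) [237 215   8  15  68] ((-32.50688934326172, -10.367419242858887), (11.776298522949219, 6.441865921020508), 0.5233491063117981) ext [[-38.3, -13.6, 106.6], [-26.6, -7.1, 114.4]] [ 576.6 -155.    67.4]
guide(tool) [256 216   9  14  88] ((-32.706298828125, 7.883360862731934), (7.354401588439941, 11.867436408996582), 89.1712875366211) ext [[-38.4, 4.2, 106.7], [-26.8, 11.6, 114.7]] [ 596.1 -151.4   66.7]
```

View pics/w6c.png

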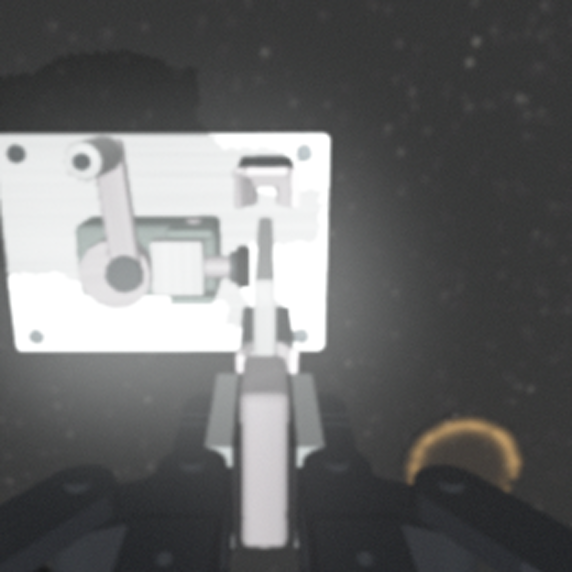

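The plate (265,270 in the crop) hangs almost over the slot. Measured in the same image, it needs +2.8 mm along tool x and +0.5 mm along tool y. I'll correct that, lower it to just above the lips and measure again.

```bash

python3 -m jog '[[[1,0.0028,0.0005,0.01,0,0,0],[1,0.0028,0.0005,0.02,0,0,0],[1,0.0028,0.0005,0.028,0,0,0],[1,0.0028,0.0005,0.028,0,0,0],[1,0.0028,0.0005,0.028,0,0,0]]]'
python3 -m jog '[[[1,0,0,0,0,0,0],[1,0,0,0,0,0,0],[1,0,0,0,0,0,0]]]'|head -2
python3 look.py w7
```

```text
clock: 7.95
ee_pos: [578.4, -120.6, 146.2]
ee_rot: [-1.932, -2.475, 0.001]
contact_force: [0.1, 0.4, -0.5]
gripper_width: 9.0
grip_force: 60.3
clock: 8.2
ee_pos: [579.5, -120.7, 147.7]
[ 579.48946124 -120.71752799  147.73227239] yaw tx 104.02946974553414 [-3.e-04  7.e-04 -1.e+00]
plate edge 181 [[33.9, -4.0], [34.7, -1.5], [34.9, 0.6]]
guide(tool) [234 142  33  22 517] ((37.300682067871094, -1.496933937072754), (24.782859802246094, 15.682229995727539), 89.84835052490234) ext [[29.9, -13.7, 78.2], [45.1, 10.8, 86.5]] [568.1 -83.1  67.1]
```

Aligned to within about 0.3 mm. Lowering it in.

```bash

python3 -m jog '[[[1,0,0,0.006,0,0,0],[1,0,0,0.012,0,0,0],[1,0,0,0.018,0,0,0],[1,0,0,0.024,0,0,0],[1,0,0,0.028,0,0,0]]]'
python3 -m jog '[[[1,0,0,0.006,0,0,0],[1,0,0,0.012,0,0,0],[1,0,0,0.018,0,0,0],[1,0,0,0.024,0,0,0],[1,0,0,0.03,0,0,0]]]'
```

```text
clock: 8.67
ee_pos: [578.5, -120.7, 118.1]
ee_rot: [-1.933, -2.475, 0.001]
contact_force: [-0.7, -0.1, -1.0]
gripper_width: 9.4
grip_force: 60.3
clock: 9.08
ee_pos: [579.1, -120.7, 88.6]
ee_rot: [-1.933, -2.476, 0.0]
contact_force: [-0.3, -0.5, -0.3]
gripper_width: 9.4
grip_force: 60.3
```

```bash

python3 -m jog '[[[1,0,0,0.003,0,0,0],[1,0,0,0.005,0,0,0],[1,0,0,0.006,0,0,0],[1,0,0,0.007,0,0,0],[1,0,0,0.007,0,0,0]]]'
```

```text
clock: 9.5
ee_pos: [579.4, -120.6, 82.9]
ee_rot: [1.933, 2.476, 0.0]
contact_force: [-0.9, 0.0, 2.4]
gripper_width: 8.6
grip_force: 60.6
```

```bash

python3 -m jog '[[[1,0,0,0.001,0,0,0],[1,0,0,0.001,0,0,0]]]' 20
python3 -m jog '[[[0.75,0,0,0,0,0,0],[0.75,0,0,0,0,0,0],[0.75,0,0,0,0,0,0],[0.75,0,0,0,0,0,0]]]'
python3 -m jog '[[[0.75,0,0,-0.01,0,0,0],[0.75,0,0,-0.03,0,0,0],[0.75,0,0,-0.06,0,0,0],[0.75,0,0,-0.09,0,0,0],[0.75,0,0,-0.09,0,0,0]]]'
python3 -m jog '[[[0.75,-0.02,0,0,0,0,0],[0.75,-0.04,0,0,0,0,0],[0.75,-0.04,0,0,0,0,0],[0.75,-0.04,0,0,0,0,0]]]'
python3 - <<'E'
from h import *
s=robot.observe();print(s['ee_pos'],s['ee_rot']);a,d=robot.capture("wrist");cv2.imwrite("pics/w8.png",a)
P=cloud(d,cam("wrist",s));near=np.hypot(P[:,:,0]-560,P[:,:,1]+120)<85
for lo,hi in((60,73),(86,94),(100,120)):
    m=((P[:,:,2]>lo)&(P[:,:,2]<hi)&near).astype(np.uint8); n,l,st,ce=cv2.connectedComponentsWithStats(m)
    for i in range(1,n):
        if st[i,4]>40: S=P[l==i]; print(lo,st[i],cv2.minAreaRect(S[:,:2].astype(np.float32)),np.median(S,0).round(1))
cv2.imwrite("pics/w8c.png",cv2.resize(a[40:340,110:410],None,fx=1.9,fy=1.9,interpolation=2))
E
```

```text
clock: 9.67
ee_pos: [579.8, -120.6, 82.8]
ee_rot: [1.932, 2.475, 0.0]
contact_force: [-2.7, -0.3, 8.7]
gripper_width: 9.0
grip_force: 61.8
clock: 10.0
ee_pos: [579.2, -120.8, 81.2]
ee_rot: [1.934, 2.476, 0.0]
contact_force: [-0.1, 0.3, 0.4]
gripper_width: 21.4
grip_force: 0.0
clock: 10.42
ee_pos: [582.9, -120.0, 177.7]
ee_rot: [1.928, 2.471, 0.007]
contact_force: [1.1, 0.3, 0.7]
gripper_width: 21.3
grip_force: 0.0
clock: 10.75
ee_pos: [588.9, -161.0, 171.5]
ee_rot: [1.937, 2.473, 0.0]
contact_force: [0.3, -0.2, 0.2]
gripper_width: 21.5
grip_force: 0.0
[ 588.86533236 -160.95466208  171.48954483] [1.93692955e+00 2.47316038e+00 3.92389560e-05]
60 [169  73  12  18  62] ((508.3681945800781, -88.54056549072266), (13.107832908630371, 4.930741786956787), 89.92330169677734) [509.7 -88.6  68.2]
60 [235  87  32  21 552] ((568.9441528320312, -84.83319854736328), (25.127859115600586, 15.4434175491333), 14.046648025512695) [568.2 -83.5  66.9]
60 [237 176  29  20 414] ((587.3140258789062, -157.20375061035156), (24.694385528564453, 16.139575958251953), 14.24105453491211) [ 587.8 -158.2   66.9]
86 [152  69  21  21 316] ((504.1737060546875, -88.56459045410156), (13.37586784362793, 13.409146308898926), 56.106475830078125) [504.8 -88.6  91.2]
86 [248 101   8  24 145] ((572.3804931640625, -95.79790496826172), (5.185775279998779, 16.39498519897461), 14.085647583007812) [572.4 -95.9  89.4]
86 [249 177   6  15  88] ((585.7142944335938, -149.26832580566406), (4.019087791442871, 12.081355094909668), 13.819804191589355) [ 585.7 -148.8   89.2]
100 [245 125  15  52 733] ((578.8306274414062, -120.76520538330078), (9.863360404968262, 35.46220016479492), 13.824089050292969) [ 578.4 -119.7  111.1]
```

View pics/w8c.png

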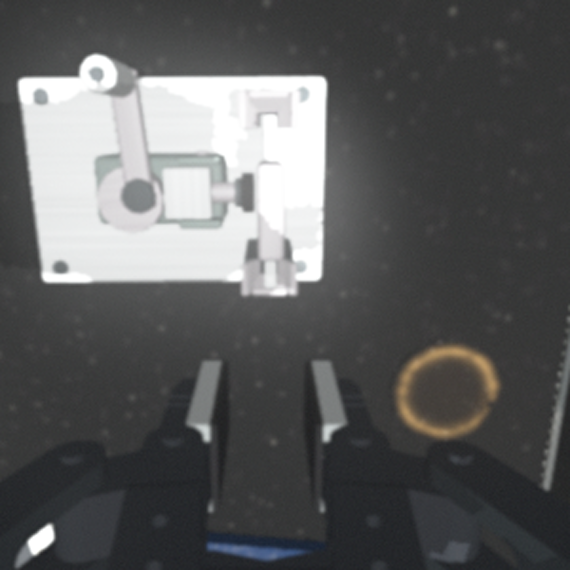

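The plate is seated: bar top at 111 mm, bar (578.8,-120.8) against guide midpoint (578.1,-121.0). The view shows it between the guides, the pad short of it, and the lever still open. Next I'll estimate the pad gap and work out the move to the knob.

```bash
cat > gap.py <<'E'
from h import *
th=np.radians(14.1);X=np.array([np.cos(th),np.sin(th)]);Y=np.array([-X[1],X[0]]);O=np.array([578.15,-121.0])
if __name__=="__main__":
    s=robot.observe();a,d=robot.capture("wrist");P=cloud(d,cam("wrist",s))
    h=np.dstack([(P[:,:,:2]-O)@X,(P[:,:,:2]-O)@Y,P[:,:,2]])
    for x in np.arange(-22,6,1.):
        S=h[(h[:,:,0]>=x)&(h[:,:,0]<x+1)&(abs(h[:,:,1])<11)&(h[:,:,2]>20)]
        if len(S):print(x,len(S),np.percentile(S[:,2],[10,50,90]).round(1))
    M=R.from_rotvec(s['ee_rot']).as_matrix()
    print(s['ee_pos'],"yaw",np.degrees(np.arctan2(M[1,0],M[0,0])),"to knob",M.T@(np.array([504.2,-88.4,74])-s['ee_pos']))
E
python3 gap.py
```

```text
-22.0 15 [47.4 50.1 51.2]
-21.0 11 [47.7 49.5 50.9]
-20.0 11 [48.2 49.8 51. ]
-19.0 11 [47.8 49.1 51.2]
-18.0 11 [48.3 49.4 51.2]
-17.0 11 [48.  49.5 50.7]
-16.0 16 [48.6 51.3 52.7]
-15.0 19 [47.8 50.6 52.4]
-14.0 15 [48.4 50.9 53. ]
-13.0 24 [49.8 52.7 54.2]
-12.0 29 [51.2 53.9 55. ]
-11.0 20 [51.3 53.  55. ]
-10.0 20 [50.2 53.6 54.3]
-9.0 21 [49.5 53.4 54.7]
-8.0 22 [40.9 52.2 54.3]
-7.0 11 [39.4 41.  43.1]
-5.0 12 [108.7 109.3 110.5]
-4.0 52 [109.5 110.2 111.3]
-3.0 31 [110.4 111.4 112. ]
-2.0 61 [110.5 111.2 112.1]
-1.0 31 [110.4 111.2 111.9]
0.0 62 [110.6 111.3 111.9]
1.0 31 [110.9 111.4 111.8]
2.0 42 [110.2 111.1 112.2]
3.0 51 [110.3 111.2 111.9]
4.0 31 [110.5 111.2 111.9]
5.0 52 [108.8 110.5 111.5]
[ 588.72425466 -159.33495362  171.49536675] yaw 103.9913420912079 to knob [ 89.20492098 -64.89210681  97.534406  ]
```

```bash

python3 -m jog '[[[0.6,0.03,-0.022,0,0,0,-4.5],[0.6,0.06,-0.044,0,0,0,-4.5],[0.6,0.089,-0.065,0.02,0,0,-4.5],[0.6,0.089,-0.065,0.045,0,0,-4.5],[0.6,0.089,-0.065,0.05,0,0,-4.5]]]'
python3 -m jog '[[[0.6,0,0,0,0,0,0],[0.6,0,0,0,0,0,0],[0.6,0,0,0,0,0,0]]]'|head -3
python3 - <<'E'
from h import *
s=robot.observe();M=R.from_rotvec(s['ee_rot']).as_matrix()
print(s['joint_pos'],np.degrees(np.arctan2(M[1,0],M[0,0])),M.T@(np.array([504.2,-88.4,74])-s['ee_pos']))
a,d=robot.capture("wrist");P=cloud(d,cam("wrist",s));Q=(P-s['ee_pos'])@M
m=(P[:,:,2]>86)&(P[:,:,2]<95)&(np.hypot(P[:,:,0]-504,P[:,:,1]+88)<14);print(m.sum(),cv2.minAreaRect(Q[m][:,:2].astype(np.float32)))
E
```

```text
clock: 11.27
ee_pos: [500.2, -86.7, 119.0]
ee_rot: [-1.826, -2.552, 0.005]
contact_force: [-0.4, -0.9, 0.5]
gripper_width: 34.3
grip_force: 0.0
clock: 11.52
ee_pos: [506.0, -89.1, 122.5]
ee_rot: [1.835, 2.548, 0.003]
[ 0.94224692  0.61102516 -1.05369308  1.97109276  0.66001909  0.94936368
 -0.12191084] 108.49274229552034 [ 1.20230735 -1.57525541 48.51510822]
366 ((1.8744864463806152, -1.7914838790893555), (13.290915489196777, 13.620147705078125), 35.995018005371094)
```

```bash

python3 -m jog '[[[0.6,0.0015,-0.0015,0.02,0,0,0],[0.6,0.0015,-0.0015,0.04,0,0,0],[0.6,0.0015,-0.0015,0.048,0,0,0],[0.6,0.0015,-0.0015,0.048,0,0,0],[0.6,0.0015,-0.0015,0.048,0,0,0]]]'
python3 -m jog '[[[1,0,0,0,0,0,0],[1,0,0,0,0,0,0],[1,0,0,0,0,0,0],[1,0,0,0,0,0,0],[1,0,0,0,0,0,0]]]' 25
cat > st.py <<'E'
from gap import *
s=robot.observe();M=R.from_rotvec(s['ee_rot']).as_matrix()
pv=O-60*X; r=s['ee_pos'][:2]-pv; f=M.T@s['contact_force']
th=np.arctan2(r[1],r[0])-np.arctan2(Y[1],Y[0])
t=np.array([-r[1],r[0]])/np.hypot(*r)
print("t%.2f th %.3f r %.1f yaw %.1f | tool f %s tang %.2f rad %.2f Mz %.3f w %.1f g %.0f j7 %.2f"%(s['clock'],th%(2*np.pi),np.hypot(*r),np.degrees(np.arctan2(M[1,0],M[0,0])),f.round(1),t@s['contact_force'][:2],r@s['contact_force'][:2]/50,s['wrist_torque'][2],s['gripper_width'],s['grip_force'],s['joint_pos'][6]))
E
python3 st.py
```

```text
clock: 11.98
ee_pos: [502.8, -87.9, 73.8]
ee_rot: [-1.835, -2.55, -0.001]
contact_force: [0.1, 0.8, -0.1]
gripper_width: 34.2
grip_force: 0.0
clock: 12.4
ee_pos: [504.3, -87.7, 74.5]
ee_rot: [1.833, 2.548, 0.004]
contact_force: [3.3, 0.9, 4.5]
gripper_width: 12.9
grip_force: 25.7
t12.40 th 0.070 r 50.5 yaw 108.5 | tool f [-0.2  3.4 -4.4] tang -3.41 rad -0.14 Mz -0.011 w 12.9 g 26 j7 -0.19
```

```bash

python3 -m jog '[[[1,-0.00007,-0.0026,0,0,0,-3],[1,-0.00027,-0.0052,0,0,0,-6],[1,-0.0006,-0.0078,0,0,0,-9],[1,-0.0011,-0.0104,0,0,0,-12],[1,-0.0017,-0.0129,0,0,0,-15]]]' >/dev/null; python3 st.py
python3 -m jog '[[[1,-0.00003,-0.00174,0,0,0,-2],[1,-0.00012,-0.00349,0,0,0,-4]]]' >/dev/null; python3 st.py
python3 -m jog '[[[1,-0.00003,-0.00174,0,0,0,-2],[1,-0.00012,-0.00349,0,0,0,-4]]]' >/dev/null; python3 st.py
python3 -m jog '[[[1,-0.00003,-0.00174,0,0,0,-2],[1,-0.00012,-0.00349,0,0,0,-4]]]' >/dev/null; python3 st.py
python3 -m jog '[[[1,-0.00003,-0.00174,0,0,0,-2],[1,-0.00012,-0.00349,0,0,0,-4]]]' >/dev/null; python3 st.py
```

```text
t12.82 th 0.305 r 50.1 yaw 123.7 | tool f [-2.2  8.1 -0.5] tang -8.16 rad -1.85 Mz 0.046 w 12.5 g 25 j7 0.05
t12.98 th 0.373 r 50.0 yaw 127.7 | tool f [-2.8  8.4 -0.5] tang -8.48 rad -2.47 Mz -0.005 w 12.6 g 25 j7 0.11
t13.15 th 0.441 r 49.9 yaw 131.7 | tool f [-3.   7.5 -0.1] tang -7.65 rad -2.71 Mz 0.013 w 12.6 g 25 j7 0.18
t13.32 th 0.510 r 49.8 yaw 135.7 | tool f [-3.4  8.1  0.1] tang -8.24 rad -3.04 Mz 0.009 w 12.3 g 25 j7 0.24
t13.48 th 0.578 r 49.7 yaw 139.7 | tool f [-4.5  7.5 -1.1] tang -7.73 rad -4.15 Mz 0.054 w 12.8 g 25 j7 0.31
```

```bash

python3 -m jog '[[[1,0.0001,-0.00174,0,0,0,-2],[1,0.0002,-0.00349,0,0,0,-4]]]' >/dev/null; python3 st.py
python3 -m jog '[[[1,0.0001,-0.00174,0,0,0,-2],[1,0.0001,-0.00349,0,0,0,-4]]]' >/dev/null; python3 st.py
python3 -m jog '[[[1,0.0001,-0.00174,0,0,0,-2],[1,0.0001,-0.00349,0,0,0,-4]]]' >/dev/null; python3 st.py
python3 -m jog '[[[1,0,-0.00174,0,0,0,-2],[1,0,-0.00349,0,0,0,-4]]]' >/dev/null; python3 st.py
python3 -m jog '[[[1,0,-0.00174,0,0,0,-2],[1,0,-0.00349,0,0,0,-4]]]' >/dev/null; python3 st.py
python3 -m jog '[[[1,0,-0.00174,0,0,0,-2],[1,0,-0.00349,0,0,0,-4]]]' >/dev/null; python3 st.py
```

```text
t13.65 th 0.646 r 49.7 yaw 143.7 | tool f [-5.7  7.4  0.7] tang -7.70 rad -5.37 Mz -0.036 w 12.8 g 25 j7 0.37
t13.82 th 0.715 r 49.7 yaw 147.7 | tool f [-6.5  8.3  1. ] tang -8.60 rad -6.05 Mz 0.037 w 12.6 g 25 j7 0.44
t13.98 th 0.783 r 49.6 yaw 151.7 | tool f [-7.1  7.9  1.5] tang -8.25 rad -6.69 Mz -0.022 w 12.5 g 25 j7 0.51
t14.15 th 0.851 r 49.5 yaw 155.7 | tool f [-8.4  7.1  1.9] tang -7.57 rad -7.98 Mz -0.006 w 13.0 g 25 j7 0.57
t14.32 th 0.917 r 49.5 yaw 159.7 | tool f [-8.8  7.6  2.3] tang -8.10 rad -8.27 Mz -0.019 w 12.4 g 25 j7 0.64
t14.48 th 0.984 r 49.5 yaw 163.7 | tool f [-8.8  6.8  3.5] tang -7.31 rad -8.31 Mz 0.035 w 12.4 g 25 j7 0.71
```

```bash

python3 -m jog '[[[1,-0.0006,-0.00174,0,0,0,-2],[1,-0.0009,-0.00349,0,0,0,-4]]]' >/dev/null; python3 st.py
python3 -m jog '[[[1,-0.0004,-0.00174,0,0,0,-2],[1,-0.0006,-0.00349,0,0,0,-4]]]' >/dev/null; python3 st.py
python3 -m jog '[[[1,-0.0002,-0.00174,0,0,0,-2],[1,-0.0003,-0.00349,0,0,0,-4]]]' >/dev/null; python3 st.py
python3 -m jog '[[[1,-0.0002,-0.00174,0,0,0,-2],[1,-0.0003,-0.00349,0,0,0,-4]]]' >/dev/null; python3 st.py
```

```text
t14.65 th 1.047 r 49.3 yaw 167.7 | tool f [-6.4  7.5 -0.3] tang -7.88 rad -5.80 Mz -0.017 w 12.7 g 25 j7 0.78
t14.82 th 1.112 r 49.2 yaw 171.7 | tool f [-5.7  9.2 -1.5] tang -9.55 rad -5.01 Mz -0.015 w 12.6 g 25 j7 0.85
t14.98 th 1.178 r 49.2 yaw 175.8 | tool f [-6.1  7.7 -2.9] tang -8.08 rad -5.42 Mz 0.022 w 12.5 g 25 j7 0.91
t15.15 th 1.245 r 49.2 yaw 179.8 | tool f [-4.8  7.8 -3.4] tang -8.16 rad -4.11 Mz 0.003 w 12.8 g 26 j7 0.98
```

```bash

python3 -m jog '[[[1,-0.0003,-0.00174,0,0,0,-2],[1,-0.0004,-0.00349,0,0,0,-4]]]' >/dev/null; python3 st.py
python3 -m jog '[[[1,-0.0002,-0.00174,0,0,0,-2],[1,-0.0003,-0.00349,0,0,0,-4]]]' >/dev/null; python3 st.py
python3 -m jog '[[[1,-0.0002,-0.00174,0,0,0,-2],[1,-0.0003,-0.00349,0,0,0,-4]]]' >/dev/null; python3 st.py
```

```text
t15.32 th 1.309 r 49.1 yaw -176.2 | tool f [-4.2  7.5 -6. ] tang -7.75 rad -3.52 Mz 0.025 w 12.8 g 26 j7 1.05
t15.48 th 1.374 r 49.1 yaw -172.2 | tool f [-3.2  8.5 -6.5] tang -8.67 rad -2.36 Mz 0.022 w 12.9 g 26 j7 1.12
t15.65 th 1.438 r 49.1 yaw -168.2 | tool f [-2.3  9.3 -7.4] tang -9.42 rad -1.35 Mz -0.011 w 12.6 g 26 j7 1.19
```

```bash

python3 -m jog '[[[1,-0.0001,-0.0009,-0.0003,0,0,-1],[1,-0.0002,-0.00174,-0.0006,0,0,-2]]]' >/dev/null; python3 st.py
python3 -m jog '[[[1,-0.0001,-0.0009,-0.0002,0,0,-1],[1,-0.0002,-0.00174,-0.0003,0,0,-2]]]' >/dev/null; python3 st.py
```

```text
t15.82 th 1.470 r 49.1 yaw -166.2 | tool f [-4.4  9.5 -1.2] tang -9.86 rad -3.36 Mz 0.003 w 12.8 g 26 j7 1.23
t15.98 th 1.502 r 49.1 yaw -164.2 | tool f [-4.1  9.  -0.9] tang -9.32 rad -3.19 Mz 0.024 w 12.6 g 26 j7 1.26
```

```bash

python3 -m jog '[[[1,-0.0001,-0.0009,0,0,0,-1],[1,-0.0002,-0.00174,0,0,0,-2]]]' >/dev/null; python3 st.py
python3 -m jog '[[[1,-0.0001,-0.0009,0,0,0,-1],[1,-0.0002,-0.00174,0,0,0,-2]]]' >/dev/null; python3 st.py
python3 -m jog '[[[1,-0.0001,-0.0009,0,0,0,-1],[1,-0.0002,-0.00174,0,0,0,-2]]]' >/dev/null; python3 st.py
python3 -m jog '[[[1,-0.0001,-0.0009,0,0,0,-1],[1,-0.0002,-0.00174,0,0,0,-2]]]' >/dev/null; python3 st.py
```

```text
t16.15 th 1.533 r 49.0 yaw -162.2 | tool f [-3.8  9.2 -3.2] tang -9.52 rad -2.83 Mz -0.014 w 12.9 g 26 j7 1.30
t16.32 th 1.565 r 49.0 yaw -160.2 | tool f [-2.5 10.1 -4.8] tang -10.32 rad -1.39 Mz -0.022 w 12.8 g 26 j7 1.33
t16.48 th 1.597 r 49.0 yaw -158.2 | tool f [-2.6 10.3 -5.7] tang -10.45 rad -1.46 Mz 0.012 w 12.5 g 26 j7 1.37
t16.65 th 1.631 r 49.0 yaw -156.2 | tool f [-1.5 10.2 -6.3] tang -10.29 rad -0.41 Mz -0.019 w 12.6 g 26 j7 1.40
```

```bash

python3 -m jog '[[[1,-0.0001,-0.0006,-0.0003,0,0,-0.7],[1,-0.0002,-0.0013,-0.0005,0,0,-1.5]]]' >/dev/null; python3 st.py
python3 -m jog '[[[1,0,0,0,0,0,0],[1,0,0,0,0,0,0],[1,0,0,0,0,0,0]]]' >/dev/null; python3 st.py
python3 -m jog '[[[0.6,0,0,0,0,0,0],[0.6,0,0,0,0,0,0],[0.6,0,0,0,0,0,0],[0.6,0,0,0,0,0,0]]]' >/dev/null; python3 st.py
python3 -m jog '[[[0.6,0,0,-0.01,0,0,0],[0.6,0,0,-0.03,0,0,0],[0.6,0,0,-0.06,0,0,0],[0.6,0,0,-0.09,0,0,0],[0.6,0,0,-0.1,0,0,0]]]'
python3 -m jog '[[[0.6,-0.04,0,-0.01,0,0,0],[0.6,-0.04,0,-0.01,0,0,0],[0.6,-0.04,0,-0.01,0,0,0]]]'|head -3
python3 - <<'E'
from gap import *
s=robot.observe();a,d=robot.capture("wrist");cv2.imwrite("pics/w9.png",a)
P=cloud(d,cam("wrist",s));near=np.hypot(P[:,:,0]-540,P[:,:,1]+130)<100;pv=O-60*X
for nm,lo,hi in(("knob",86,95),("bar",100,120)):
    m=((P[:,:,2]>lo)&(P[:,:,2]<hi)&near).astype(np.uint8); n,l,st,ce=cv2.connectedComponentsWithStats(m)
    for i in range(1,n):
        if st[i,4]>40:
            S=P[l==i]; r=cv2.minAreaRect(S[:,:2].astype(np.float32));c=np.array(r[0])
            print(nm,st[i],r,np.median(S[:,2]),"holder xy",(c-O)@X,(c-O)@Y,"th",np.arctan2(-(c-pv)@X,(c-pv)@Y))
cv2.imwrite("pics/w9c.png",a)
E
```

```text
t16.82 th 1.653 r 49.0 yaw -154.7 | tool f [-3.1  9.9 -0.1] tang -10.19 rad -1.91 Mz -0.017 w 13.1 g 26 j7 1.43
t17.07 th 1.655 r 49.0 yaw -154.8 | tool f [-2.4 11.  -4. ] tang -11.14 rad -1.14 Mz 0.014 w 12.7 g 26 j7 1.43
t17.40 th 1.762 r 49.8 yaw -155.0 | tool f [-0.2 -0.2  1. ] tang 0.24 rad -0.21 Mz -0.026 w 34.5 g 0 j7 1.43
clock: 17.82
ee_pos: [477.2, -155.7, 179.0]
ee_rot: [-0.68, 3.063, -0.003]
contact_force: [0.6, 1.0, 0.1]
gripper_width: 33.9
grip_force: 0.0
clock: 18.07
ee_pos: [513.1, -137.7, 186.1]
ee_rot: [-0.683, 3.064, -0.001]
knob [248 137  17  17 230] ((472.2556457519531, -151.27203369140625), (12.868734359741211, 13.155401229858398), 29.269380569458008) 91.31900334588042 holder xy -110.07869260634888 -3.5625439648407586 th 1.6418156017142935
knob [219 258  54  15 208] ((574.8331298828125, -112.60173797607422), (6.97059440612793, 50.425472259521484), 6.588955402374268) 89.6044487541171 holder xy -1.1709968030535882 8.953278666725586 th -1.419763721460859
bar [216 263  40  23 619] ((579.2891845703125, -120.10160064697266), (10.863433837890625, 33.351478576660156), 14.979486465454102) 110.460179185458 holder xy 1.3237268039666061 0.5938099285280024 th -1.5611134291447575
```

View pics/w9c.png

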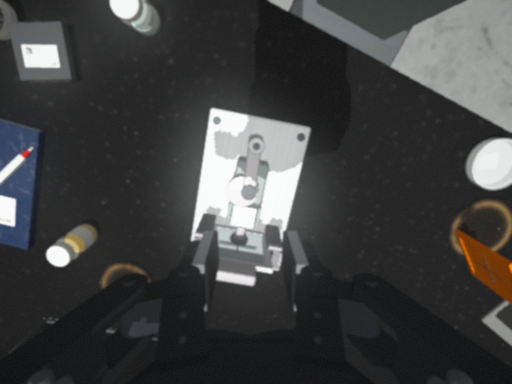

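The view shows the lever at (248,165), standing at about 1.65 rad, roughly 0.34 past touch. The plate now lies against the far groove sides (+1.3 mm) and the gripper is clear. I'll hand in.

```bash
python3 -m jog '[[[0.6,0,0,0,0,0,0],[0.6,0,0,0,0,0,0],[0.6,0,0,0,0,0,0]]]'; python3 -c "
from station import robot
print(robot.hand_in())"
```

```text
clock: 18.37
ee_pos: [510.6, -139.6, 184.2]
ee_rot: [0.679, -3.066, -0.0]
contact_force: [0.1, -0.5, -0.7]
gripper_width: 34.1
grip_force: 0.0
the job is handed in; nothing more can be done
None
```

I handed the job in at 18.4 s: the plate stands fully home in the holder, the lever is at about 1.65 rad (roughly 0.34 rad past first touch, an estimated 29 N on the pad), and the gripper is clear. The hand-in returned no verdict.

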